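# Load the vacuum manifold and hold its cover down on the seal

## Task

Get the vacuum manifold ready: stand the round vial and the square jar fully down in the holders of their own shape inside the open chamber and let go of them. Then take the cover by its handle, set it square over the chamber, sliding it about as needed until the socket underneath drops onto the hidden centre pin, and press it fully down onto the red seal. Finish while still holding it pressed down by the handle, so that the pump can draw the vacuum, and leave the tube rack, the reagent bottle and the petri dish alone.

Things in the scene. Friction and masses are not known exactly. Their poses are not given: they have to be found in the camera images.
- manifold: Fixed vacuum manifold: open chamber, clear walls 8 mm thick, white floor, grey rim; outside 136 mm along x, 172 mm along y, rim 78 mm above the bench; inside 120 x 156 mm. Origin: centre of its underside, z up. Long side within 0.3 rad of the robot's y. A pump (110 x 150 mm, 125 mm tall) is fixed at x = 225, y = 30 mm in this frame.
- pin_tip (a point): Tip of the fixed brass locating pin in the middle of the chamber (axes as the manifold's), 92 mm above the bench: 14 mm above the rim, 10 mm above the free seal. Pin 12 mm in diameter, its top 4 mm a cone narrowing to 7 mm; below the rim a post 18 mm thick (22 mm at its foot) carries it.
- gasket (a joint): How far the springy red seal ring on the chamber's rim is pressed down, in m: 0 = free, standing 4 mm above the rim (top 82 mm above the bench); 0.004 = flush, the cover rests on the rim, fully down. It resists with 3.5 N per mm (14 N at full), of which the cover's weight gives 4 to 5 N; it rises again when the push stops.
- round_pocket (a point): Centre of the floor of the round pocket in the blue holder (50 x 50 mm, 18 mm tall) inside the chamber, 12 mm above the bench; axes as the manifold's. Pocket 37 mm in diameter, 14 mm deep. It is 46 mm from the pin along the manifold's y, on the one side or the other.
- square_pocket (a point): Centre of the floor of the square pocket in the yellow holder (50 x 50 mm, 18 mm tall), on the other side of the pin, 46 mm from it; 12 mm above the bench; axes as the manifold's. Pocket 33 x 33 mm, sides along the manifold's x and y, 14 mm deep.
- vial_center (a point): Centre (30 mm above its underside) of the round brown glass vial, 34 mm in diameter, 60 mm tall, straight-sided, open at the top, 30 to 65 g, standing on the bench. z up.
- jar_center (a point): Centre (30 mm above its underside) of the square white jar, 29 x 29 mm, sides along its x and y, 60 mm tall, straight-sided, open at the top, 30 to 65 g, standing on the bench. z up.
- cover_grip (a point): Middle of the cover's handle, 35 mm above the underside, 113 mm above the bench when fully down. White slab 146 (x) x 182 (y) x 20 mm, 0.45 kg; on it a central black bar 14 (x) x 56 (y) x 30 mm tall, and ports 22 mm tall at y = +-52 mm. Under this point, in the underside, a blind socket for the pin, 14 mm in diameter, 16 mm deep. Half a turn makes no difference.
- tube_rack: White rack of capped tubes, 164 x 69 mm, 89 mm tall, loose; bystander. Origin: centre of the underside.
- reagent_bottle: Brown reagent bottle with a blue cap, 60 mm in diameter, 125 mm tall, loose; bystander. Origin: centre of the underside.
- petri_dish: Flat pale round petri dish, 90 mm in diameter, 14 mm tall, loose; bystander. Origin: centre of the underside.
There are look-alikes about, which are no part of the job. What is shaped like the part that bears jar_center but yellow is not meant.

How it is judged:
By the outcome, as a careful person would: the job done as asked, in the order asked, and still so for the second after the job is handed in, while the arm keeps its last pose, push and grip.
It also fails if it takes over 69 s, if anything falls off the work surface, if the arm or the gripper's body presses on something with over 40 N, if the wrist force passes 120 N, or if a joint passes its speed limit or range.

## Robot

A 7-joint arm with a two-finger parallel gripper is mounted at the origin on the work surface. World frame = base frame: x ahead of the robot, y to its left, z up, the work surface at z = 0. Lengths are in m, angles in rad, forces in N, time in s.
With the tool pointing down it reaches from about 0.425 to 0.925 m from the base axis. Payload 6.8 kg.
Tool frame: the origin (TCP) lies at the very end of the fingers, on their centre line; the grasp point (between the pads) lies 19 mm behind it; z points along the fingers, y is the line along which they close (so a half turn about z gives the same grasp; the last joint's range is limited). The gripper opens to 85 mm and grips with 20 to 120 N. Pads are 22 mm wide; open, the fingers measure 114 mm over their backs; the gripper's body (76 mm by 85 mm) begins 54 mm behind the grasp point. The pads swing forward as they close: fully open they stand 13 mm farther back than shut.
Start: joints at [-1.326, 0.477, 0.022, 1.555, -0.011, 1.109, -0.083], TCP at [0.233, 0.633, 0.231] pointing down, gripper open.
Joint ranges: [-2.96, 2.96], [-0.34, 2.1], [-1.41, 1.46], [0.24, 2.44], [-1.37, 4.51], [0.17, 1.92], [-2.96, 2.96]. Speed limits (rad/s): [2.39, 2.39, 3.14, 3.14, 3.14, 3.14, 3.14].

## Interface

Orientations are given as a rotation vector (axis times angle).
In Python, from station import ctrl gives the robot as it stands. The module is installed in compiled form; this text tells all that it offers.
- The arm moves only by the shell command python3 -m jog 'ROWS' [FORCE]. ROWS is JSON, one flat list of numbers, 7 for each row, row after row: the gripper's target within -1 to 1 (shut at 1, half-way at 0, fully open at -1), then the shift along the tool's x, y, z scaled (see below), then the turn, a rotation vector about the tool's x, y, z scaled (see below). In form: [claw, dx, dy, dz, ax, ay, az, claw, dx, dy, dz, ax, ay, az, ...]. A call has exactly 10 rows; each row shifts and turns the commanded pose from where the row before left it, along the tool's axes as they then stand; what a row does not reach is not made up. The controller multiplies each number of a shift by 0.04 m and each number of a turn by 5 degrees. A row lasts 1/12 s, in which the tool goes at most 41.7 mm and 7.16 degrees, less where a joint would pass 70% of its speed; a pose out of reach is approached as far as the arm can. A call with a number of a shift or a turn outside -1 to 1 is refused whole. A call with a gripper value outside its range is refused whole. The fingers move at their own pace and stop on an object; FORCE is the grip in N (left out, the last holds). Time passes only in rows, so rows that do not move let the fingers close, or fill a call up. It gives the time, the measured TCP pose, the force, the opening and the grip force at its end, in the units of the state.
- ctrl.state(): the state, without advancing time (a new reading comes with each control period).
- ctrl.capture(name): name is "side" or "top"; returns the picture (420x560x3 uint8, red, green, blue); there is no depth.
- ctrl.camera_params(name): a dict with "mtx" (3x3 intrinsics, pixels), "dist_coeffs" ([k1, k2, p1, p2, k3] as OpenCV has them; the pictures are not rectified), "eye" and "rotation" of the camera in the world. Camera axes: x right, y down, z forward; pixel columns grow to the right and rows downward; lengths in m; the calibration is good to about 2 mm. A picture is of the moment at which its call begins. camera_params takes no time and is no camera call.
- ctrl.job_done(): hands the job in; it is judged then, once.
The state is a dict: "time_s": time; "qpos": joint angles; "qd": joint speeds; "joint_torque": joint torques, N m; "tool_pos": TCP position; "tcp_rot": TCP orientation; "force": force on the tool from outside, world axes, zero at the start; "torque": the same for the moment, N m; "finger_gap": finger opening in m; "finger_force": force on a finger pad.
Only numpy, scipy, OpenCV 4.12 (cv2) and the standard library are available. Lean on these libraries where they do the work, as an engineer would, in place of code of your own. Each camera call takes 0.05 s, during which the arm holds its last target. There are 200 camera calls.

## Working session

There is one attempt and no reset: what is moved stays moved. The work goes in short steps, Python scripts to look and compute and a shell command to move; the robot and the scene stay as the last step left them, time stands still between calls to the robot, and variables do not carry over. Pictures are saved under pics/ and viewed, at most 11 in all, crops included, and the job is handed in when it is done.

```bash
mkdir -p pics; python3 - <<'E'
from station import ctrl
import cv2
s=ctrl.state(); print({k:s[k] for k in('time_s','tool_pos','tcp_rot','force','finger_gap')})
for n in('top','side'):
    p=ctrl.camera_params(n); print(n,p)
    im=ctrl.capture(n)[:,:,::-1]; cv2.imwrite(f'pics/{n}_raw0.png',im)
    cv2.imwrite(f'pics/{n}0.png',cv2.resize(im,(800,600),interpolation=cv2.INTER_CUBIC))
E
```

```text
{'time_s': 0.0, 'tool_pos': array([0.23302982, 0.63287518, 0.23032038]), 'tcp_rot': array([-5.51219049e-01, -3.09264342e+00,  2.83626520e-03]), 'force': array([-0.81836522,  0.67759518,  1.14149334]), 'finger_gap': 0.08542836027277667}
top {'mtx': array([[496.70430433,   0.        , 282.48004072],
       [  0.        , 496.70430433, 211.38693004],
       [  0.        ,   0.        ,   1.        ]]), 'dist_coeffs': array([-0.16643239,  0.        ,  0.        ,  0.        ,  0.        ]), 'eye': array([ 0.32182474, -0.06964737,  1.34596445]), 'rotation': array([-2.15798023,  2.13572386, -0.15045045])}
side {'mtx': array([[499.24580655,   0.        , 272.0915246 ],
       [  0.        , 499.24580655, 204.91123172],
       [  0.        ,   0.        ,   1.        ]]), 'dist_coeffs': array([-0.03422146,  0.        ,  0.        ,  0.        ,  0.        ]), 'eye': array([-0.00337746, -0.94160225,  0.74413768]), 'rotation': array([-2.10143896,  0.57651074, -0.32116571])}
```

View pics/top0.png

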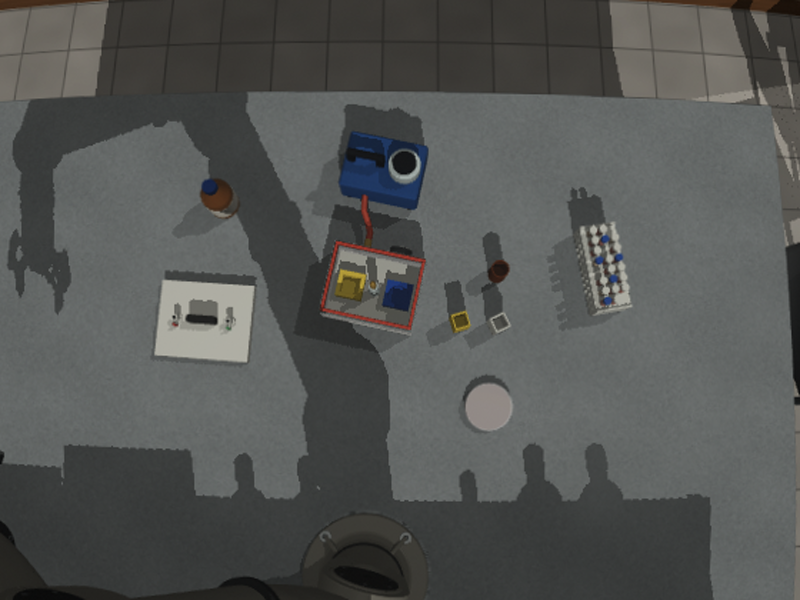

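View pics/side0.png

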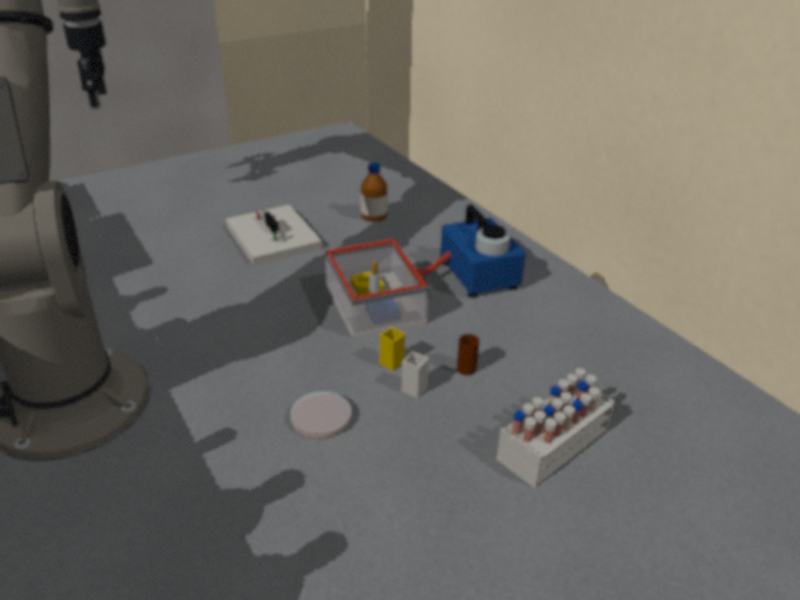

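The top view shows the manifold near (372,288), with the yellow holder on its left and the blue (round) one on its right. The cover is at (203,320) and the brown vial at (499,271). There are two square jars: yellow at (460,321) and white at (500,323). The white one is meant, because the yellow one is excluded by the task. I'll confirm in enlarged crops.

```bash
python3 - <<'E'
import cv2
t=cv2.imread('pics/top_raw0.png')
g=lambda im:cv2.convertScaleAbs(im,alpha=1.3)
cv2.imwrite('pics/c1.png',g(cv2.resize(t[160:280,215:375],None,fx=5,fy=5,interpolation=cv2.INTER_CUBIC)))
cv2.imwrite('pics/c2.png',g(cv2.resize(t[185:265,95:195],None,fx=7,fy=7,interpolation=cv2.INTER_CUBIC)))
E
```

```text
(no output)
```

View pics/c1.png

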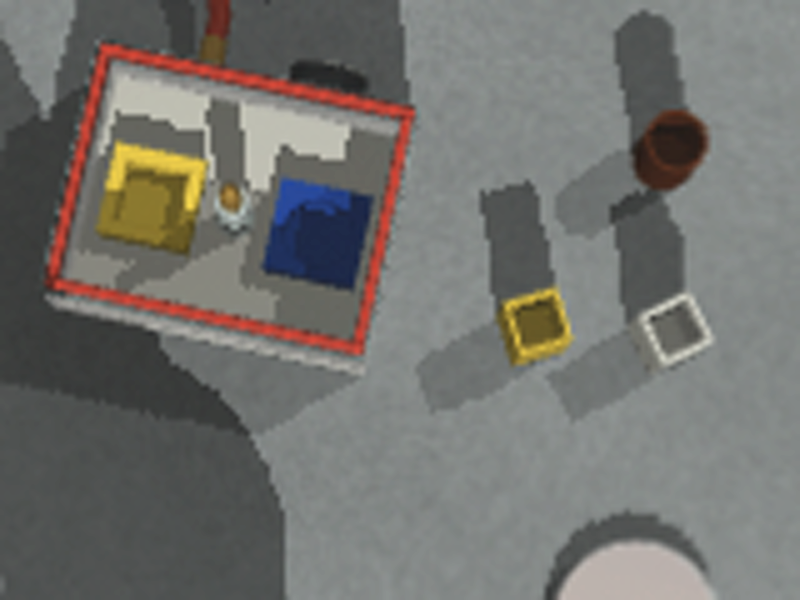

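View pics/c2.png

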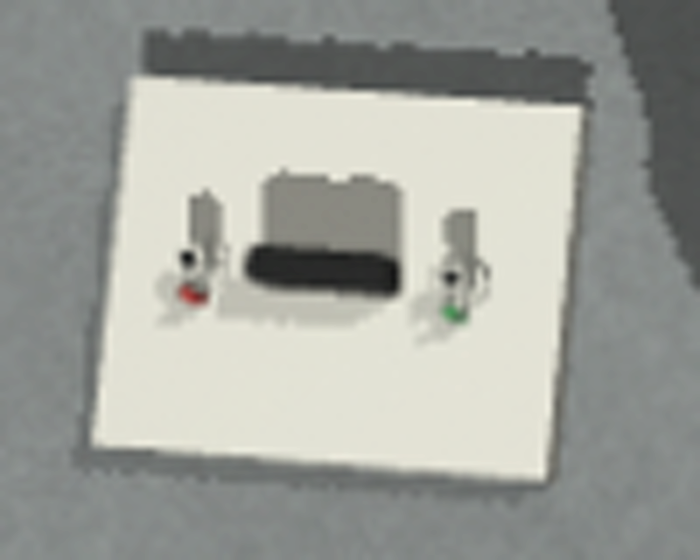

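```bash
cat > h.py <<'E'
import numpy as np, cv2
from scipy.spatial.transform import Rotation as R
from station import ctrl
P={n:ctrl.camera_params(n) for n in('top','side')}
def rot(n):
    r=np.array(P[n]['rotation']); return r if r.shape==(3,3) else R.from_rotvec(r).as_matrix()
def un(n,uv,z):
    uv=np.atleast_2d(np.array(uv,float)); q=cv2.undistortPoints(uv[:,None],P[n]['mtx'],P[n]['dist_coeffs'])[:,0]
    d=np.c_[q,np.ones(len(q))]@rot(n).T; e=P[n]['eye']
    return e+d*((z-e[2])/d[:,2])[:,None]
def pr(n,X):
    M=rot(n).T; return cv2.projectPoints(np.atleast_2d(np.array(X,float)),cv2.Rodrigues(M)[0],-M@P[n]['eye'],P[n]['mtx'],P[n]['dist_coeffs'])[0][:,0]
def go(xyz,a=None):
    """tool-frame shift (units of 40mm) and turn (units of 5deg) to TCP xyz, closing line along world angle a (mod pi)"""
    s=ctrl.state(); T=R.from_rotvec(s['tcp_rot']); p=s['tool_pos']
    y=T.apply([0,1,0]); cur=np.arctan2(y[1],y[0])
    print('t',round(s['time_s'],2),'tcp',np.round(p,4),'ydeg',np.degrees(cur).round(2),'tilt',np.round(T.apply([0,0,1])[:2],4),'F',np.round(s['force'],1),'gap',round(s['finger_gap'],4),'ff',np.round(s['finger_force'],1),'q7',round(s['qpos'][6],2))
    print(' shift',np.round(T.inv().apply(np.array(xyz)-p)/.04,2),'before any turn')
    if a is not None:
        d=(a-cur+np.pi/2)%np.pi-np.pi/2   # world-z turn
        tgt=R.from_euler('z',d)*T
        z=tgt.apply([0,0,1]); c=np.cross(z,[0,0,-1]); tgt=R.from_rotvec(c)*tgt
        print(' turn',np.round(np.degrees((T.inv()*tgt).as_rotvec())/5,2),' shift after turn',np.round(tgt.inv().apply(np.array(xyz)-p)/.04,2))
E
python3 - <<'E'
from h import *
c1=lambda L:(np.array(L)+.5)/5-.5+np.array([215,160]); c2=lambda L:(np.array(L)+.5)/7-.5+np.array([95,185])
ang=lambda v:np.degrees(np.arctan2(v[1],v[0])).round(2)
def quad(C):
    print(' centre',C.mean(0).round(4),'sides',[round(np.linalg.norm(C[i]-C[(i+1)%4]),4) for i in range(4)],'angs',[ang(C[i]-C[(i+1)%4]) for i in range(4)])
print('gasket');quad(un('top',c1([(102,44),(414,108),(361,355),(48,287)]),.082))
print('pin',un('top',c1([(231,193)]),.091))
print('jar');quad(un('top',c1([(686,292),(713,333),(664,369),(637,328)]),.06))
print('yjar',un('top',c1([(538,324)]),.06),'vial',un('top',c1([(680,137)]),.06))
print('cover');quad(un('top',c2([(130,76),(587,104),(548,483),(91,446)]),.02))
print('handle',un('top',c2([(322,270),(245,262),(401,280)]),.05))
go([.5,.0,.2],0)
s=cv2.imread('pics/side_raw0.png')
cv2.imwrite('pics/s1.png',cv2.convertScaleAbs(cv2.resize(s[165:285,215:375],None,fx=5,fy=5,interpolation=cv2.INTER_CUBIC),alpha=1.3))
E
```

```text
gasket
 centre [ 0.5339 -0.0098  0.082 ] sides [np.float64(0.1662), np.float64(0.1317), np.float64(0.1648), np.float64(0.1306)] angs [np.float64(78.71), np.float64(-11.53), np.float64(-101.69), np.float64(169.11)]
pin [[ 0.5346867  -0.01027268  0.091     ]]
jar
 centre [ 0.4696 -0.2419  0.06  ] sides [np.float64(0.0257), np.float64(0.0322), np.float64(0.0256), np.float64(0.0322)] angs [np.float64(33.15), np.float64(-53.56), np.float64(-146.72), np.float64(126.56)]
yjar [[ 0.47232334 -0.17006886  0.06      ]] vial [[ 0.57249425 -0.24544784  0.06      ]]
cover
 centre [0.4726 0.3148 0.02  ] sides [np.float64(0.1851), np.float64(0.148), np.float64(0.1831), np.float64(0.1467)] angs [np.float64(86.98), np.float64(-3.72), np.float64(-93.44), np.float64(177.06)]
handle [[0.47143914 0.31176266 0.05      ]
 [0.47412589 0.34221004 0.05      ]
 [0.46800504 0.28073421 0.05      ]]
t 0.1 tcp [0.2331 0.6329 0.2304] ydeg 69.79 tilt [-0.0004 -0.0016] F [-0.5  0.2 -1.1] gap 0.0852 ff 0.0 q7 -0.08
 shift [-11.73 -12.54   0.78] before any turn
 turn [-2.000e-02  1.000e-02  1.396e+01]  shift after turn [-15.82   6.67   0.76]
```

View pics/s1.png

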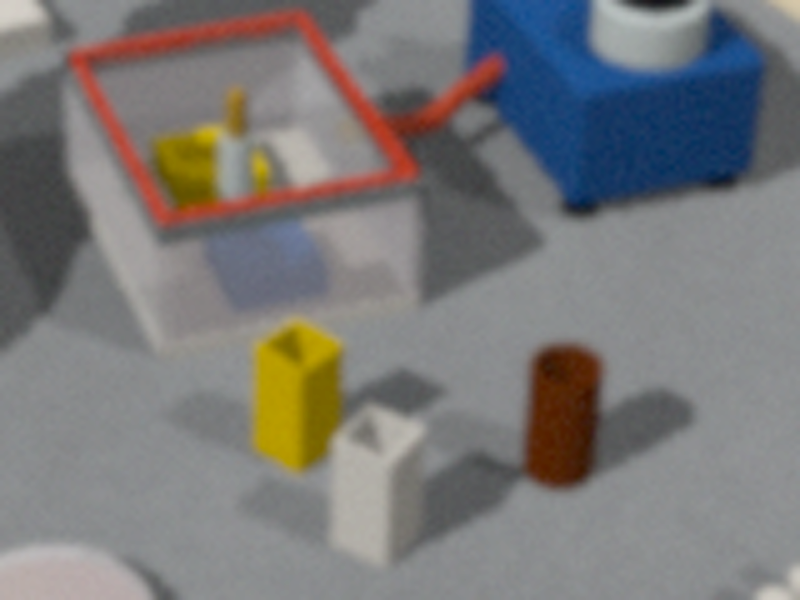

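The side crop agrees with the top view: white jar top at about (380,425), vial top centre at (567,362), pin tip at (236,88) and gasket corners at (70,55), (306,10), (418,178) and (163,226). I'll compare both cameras.

```bash
python3 - <<'E'
from h import *
c=lambda L:(np.array(L)+.5)/5-.5+np.array([215,165])
g=un('side',c([(70,55),(306,10),(418,178),(163,226)]),.082)
print('gasket',g.mean(0),[np.degrees(np.arctan2(*(g[i]-g[(i+1)%4])[1::-1])).round(1) for i in range(4)])
print('pin',un('side',c([(236,87)]),.092))
print('vial',un('side',c([(567,363)]),.06)); j=un('side',c([(378,403),(426,424),(388,450),(333,430)]),.06)
print('jar',j.mean(0),[(np.degrees(np.arctan2(*(j[i]-j[(i+1)%4])[1::-1])).round(1),np.linalg.norm(j[i]-j[(i+1)%4]).round(4)) for i in range(4)])
# automatic: cover (white) and vial rim fits in top
t=cv2.imread('pics/top_raw0.png'); hsv=cv2.cvtColor(t,cv2.COLOR_BGR2HSV)
m=((hsv[...,2]>150)&(hsv[...,1]<40)).astype('u1'); m[:, 200:]=0; m[:180]=0; m[270:]=0
m=cv2.morphologyEx(m,cv2.MORPH_CLOSE,np.ones((15,15)))
k=max(cv2.findContours(m,0,2)[0],key=cv2.contourArea)
X=un('top',k[:,0],.02)[:,:2]; r=cv2.minAreaRect((X*1000).astype('f4')); print('cover',r)
m=(cv2.inRange(hsv,(0,130,120),(8,255,255))|cv2.inRange(hsv,(172,130,120),(180,255,255))); m[:168]=0;m[235:]=0;m[:,:222]=0;m[:,300:]=0
k=max(cv2.findContours(m,0,2)[0],key=cv2.contourArea)
r=cv2.minAreaRect((un('top',k[:,0],.082)[:,:2]*1000).astype('f4')); print('gasket',r)
E
```

```text
gasket [ 0.53106651 -0.01682605  0.082     ] [np.float64(171.0), np.float64(77.0), np.float64(-11.6), np.float64(-101.7)]
pin [[ 0.53407797 -0.00919697  0.092     ]]
vial [[ 0.56964596 -0.2452399   0.06      ]]
jar [ 0.47288128 -0.24115577  0.06      ] [(np.float64(113.9), np.float64(0.025)), (np.float64(15.3), np.float64(0.0248)), (np.float64(-60.6), np.float64(0.0269)), (np.float64(-167.6), np.float64(0.0277))]
cover ((472.78851318359375, 315.2261657714844), (181.04425048828125, 144.84344482421875), 86.59442138671875)
gasket ((533.831787109375, -9.231376647949219), (166.4163818359375, 130.50718688964844), 78.31993103027344)
```

```bash
python3 -m jog '[-0.3,-0.65,-0.74,0,0,0,0,-0.3,-0.65,-0.74,0,0,0,0,-0.3,-0.65,-0.74,0,0,0,0,-0.3,-0.65,-0.74,0,0,0,0,-0.3,-0.65,-0.74,0,0,0,0,-0.3,-0.65,-0.74,0,0,0,0,-0.3,-0.65,-0.74,0,0,0,0,-0.3,-0.65,-0.74,0,0,0,0,-0.3,-0.65,-0.74,0,0,0,0,-0.3,-0.65,-0.74,0,0,0,0]' 40; python3 -m jog '[-0.3,-0.65,-0.74,0,0,0,0,-0.3,-0.65,-0.74,0,0,0,0,-0.3,-0.65,-0.74,0,0,0,0,-0.3,-0.65,-0.74,0,0,0,0,-0.3,-0.65,-0.74,0,0,0,0,-0.3,-0.65,-0.74,0,0,0,0,-0.3,-0.65,-0.74,0,0,0,0,-0.3,-0.65,-0.74,0,0,0,0,-0.3,-0.65,-0.74,0,0,0,0,-0.3,-0.65,-0.74,0,0,0,0]'; python3 -c "
from h import *
go([.5715,-.2453,.15],np.radians(-11.7))"
```

```text
time_s: 0.93
tool_pos: [0.375, 0.2638, 0.2312]
tcp_rot: [-0.551, -3.093, 0.0]
force: [1.2, 0.5, 1.2]
finger_gap: 0.0552
finger_force: 0.0
time_s: 1.77
tool_pos: [0.5167, -0.1036, 0.2312]
tcp_rot: [-0.551, -3.093, -0.0]
force: [0.5, -0.4, -0.3]
finger_gap: 0.0552
finger_force: 0.0
t 1.77 tcp [ 0.5167 -0.1036  0.2312] ydeg 69.8 tilt [-0.0002  0.0002] F [ 0.5 -0.4 -0.3] gap 0.0552 ff 0.0 q7 1.44
 shift [-2.51 -2.85  2.03] before any turn
 turn [-0.  -0.  16.3]  shift after turn [-3.19  2.06  2.03]
```

```bash
python3 -m jog '[-0.3,-0.63,-0.71,0,0,0,0,-0.3,-0.63,-0.71,0,0,0,0,-0.3,-0.63,-0.71,0,0,0,0,-0.3,-0.63,-0.71,0,0,0,0,-0.3,0,0,0.2,0,0,1,-0.3,0,0,0.2,0,0,1,-0.3,0,0,0.2,0,0,1,-0.3,0,0,0.2,0,0,1,-0.3,0,0,0.2,0,0,1,-0.3,0,0,0.2,0,0,1]'; python3 -c "
from h import *
go([.5715,-.2453,.15],np.radians(-11.7))"
```

```text
time_s: 2.6
tool_pos: [0.5717, -0.2431, 0.1825]
tcp_rot: [-1.339, -2.841, 0.0]
force: [0.6, 0.6, 0.6]
finger_gap: 0.0558
finger_force: 0.0
t 2.6 tcp [ 0.5717 -0.2431  0.1825] ydeg 39.54 tilt [-0.0008  0.0003] F [0.6 0.6 0.6] gap 0.0558 ff 0.0 q7 1.3
 shift [-0.04 -0.04  0.81] before any turn
 turn [-1.000e-02 -1.000e-02  1.025e+01]  shift after turn [-0.06  0.01  0.81]
```

```bash
python3 -m jog '[-0.3,0,0,0.1,0,0,1,-0.3,0,0,0.1,0,0,1,-0.3,0,0,0.1,0,0,1,-0.3,0,0,0.1,0,0,1,-0.3,0,0,0.1,0,0,1,-0.3,0,0,0.1,0,0,1,-0.3,0,0,0.1,0,0,1,-0.3,0,0,0.1,0,0,1,-0.3,0,0,0,0,0,1,-0.3,0,0,0,0,0,1]'; python3 -c "
from h import *
go([.5715,-.2453,.15],np.radians(-11.7))
cv2.imwrite('pics/t1.png',ctrl.capture('top')[:,:,::-1])
cv2.imwrite('pics/s2.png',ctrl.capture('side')[:,:,::-1])
a=cv2.imread('pics/t1.png')[150:270,290:410];b=cv2.imread('pics/s2.png')[150:270,270:390]
cv2.imwrite('pics/m1.png',cv2.resize(np.hstack([a,b]),None,fx=3.3,fy=3.3,interpolation=cv2.INTER_CUBIC))"
```

```text
time_s: 3.43
tool_pos: [0.5716, -0.2428, 0.1506]
tcp_rot: [-2.414, -2.009, 0.001]
force: [0.4, 0.4, 0.2]
finger_gap: 0.0553
finger_force: 0.0
t 3.43 tcp [ 0.5716 -0.2428  0.1506] ydeg -10.45 tilt [-0.0012  0.0005] F [0.4 0.4 0.2] gap 0.0553 ff 0.0 q7 0.59
 shift [-0.06  0.01  0.01] before any turn
 turn [-0.01 -0.    0.25]  shift after turn [-0.06  0.01  0.01]
```

```bash
python3 -m jog '[-0.3,-0.06,0,0.4,0,0,0.25,-0.3,0,0,0.4,0,0,0,-0.3,0,0,0.4,0,0,0,-0.3,0,0,0.4,0,0,0,-0.3,0,0,0.4,0,0,0,-0.3,0,0,0.4,0,0,0,-0.3,0,0,0.4,0,0,0,-0.3,0,0,0.4,0,0,0,0.6,0,0,0,0,0,0,0.6,0,0,0,0,0,0]' 40; python3 -m jog '[0.6,0,0,0,0,0,0,0.6,0,0,0,0,0,0,0.6,0,0,0,0,0,0,0.6,0,0,0,0,0,0,0.6,0,0,0,0,0,0,0.6,0,0,0,0,0,0,0.6,0,0,-0.2,0,0,0,0.6,0,0,-0.5,0,0,0,0.6,0,0,-1,0,0,0,0.6,0,0,-1,0,0,0]'; python3 -c "
from h import *
go([.5249,-.0549,.16],np.radians(-11.7))"
```

```text
time_s: 4.37
tool_pos: [0.5705, -0.2454, 0.0222]
tcp_rot: [-2.43, -1.988, 0.002]
force: [-0.3, -0.0, -0.7]
finger_gap: 0.033
finger_force: 41.2
time_s: 5.2
tool_pos: [0.5703, -0.2452, 0.1319]
tcp_rot: [-2.431, -1.986, 0.003]
force: [1.7, -0.1, -0.1]
finger_gap: 0.0331
finger_force: 39.9
t 5.2 tcp [ 0.5703 -0.2452  0.1319] ydeg -11.49 tilt [-0.0031  0.0005] F [ 1.7 -0.1 -0.1] gap 0.0331 ff 39.9 q7 0.6
 shift [ 4.44 -2.06 -0.7 ] before any turn
 turn [-0.04  0.    0.04]  shift after turn [ 4.43 -2.08 -0.7 ]
```

```bash
python3 -m jog '[0.6,0.74,-0.34,-0.05,0,0,0,0.6,0.74,-0.34,0,0,0,0,0.6,0.74,-0.34,0,0,0,0,0.6,0.74,-0.35,0,0,0,0,0.6,0.74,-0.35,0,0,0,0,0.6,0.73,-0.35,0,0,0,0,0.6,0,0,0,0,0,0,0.6,0,0,0.3,0,0,0,0.6,0,0,0.2,0,0,0,0.6,0,0,0,0,0,0]'; python3 -c "
from h import *
go([.5249,-.0549,.06],np.radians(-11.7))
cv2.imwrite('pics/t1.png',ctrl.capture('top')[:,:,::-1])
cv2.imwrite('pics/s2.png',ctrl.capture('side')[:,:,::-1])
a=cv2.imread('pics/t1.png')[155:265,205:315];b=cv2.imread('pics/s2.png')[130:240,220:330]
cv2.imwrite('pics/m1.png',cv2.convertScaleAbs(cv2.resize(np.hstack([a,b]),None,fx=3.6,fy=3.6,interpolation=cv2.INTER_CUBIC),alpha=1.3))"
```

```text
time_s: 6.03
tool_pos: [0.5245, -0.0566, 0.1117]
tcp_rot: [-2.433, -1.986, 0.004]
force: [-0.9, -0.5, -0.0]
finger_gap: 0.0326
finger_force: 40.0
t 6.03 tcp [ 0.5245 -0.0566  0.1117] ydeg -11.56 tilt [-0.0024 -0.0007] F [-0.9 -0.5 -0. ] gap 0.0326 ff 40.0 q7 0.32
 shift [0.04 0.   1.29] before any turn
 turn [-0.02  0.01  0.03]  shift after turn [0.04 0.   1.29]
```

View pics/m1.png

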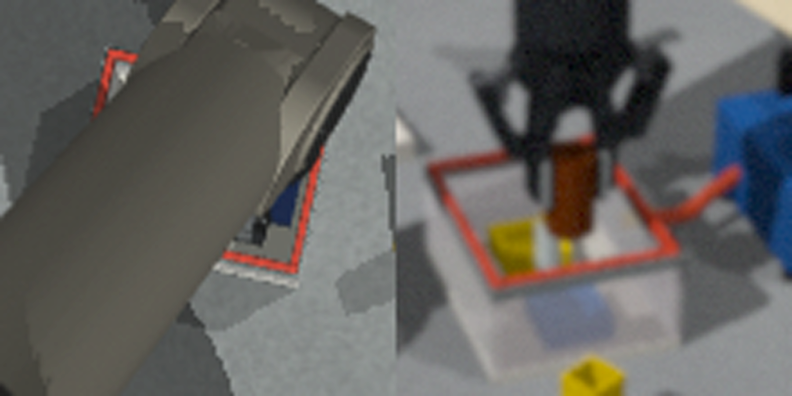

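```bash
python3 -m jog '[0.6,0.04,0,0.3,0,0,0,0.6,0,0,0.3,0,0,0,0.6,0,0,0.3,0,0,0,0.6,0,0,0.3,0,0,0,0.6,0,0,0.2,0,0,0,0.6,0,0,0.1,0,0,0,0.6,0,0,0,0,0,0,0.6,0,0,0,0,0,0,0.6,0,0,0.05,0,0,0,0.6,0,0,0.05,0,0,0]';python3 -m jog '[0.6,0,0,0.03,0,0,0,0.6,0,0,0.03,0,0,0,0.6,0,0,0.03,0,0,0,0.6,0,0,0.03,0,0,0,0.6,0,0,0,0,0,0,0.6,0,0,0,0,0,0,0.6,0,0,0,0,0,0,0.6,0,0,0,0,0,0,0.6,0,0,0,0,0,0,0.6,0,0,0,0,0,0]'; python3 -c "
from h import *
go([.5249,-.0549,.034],np.radians(-11.7))"
```

```text
time_s: 6.97
tool_pos: [0.5265, -0.0539, 0.0497]
tcp_rot: [2.432, 1.988, 0.002]
force: [1.5, 0.0, -0.7]
finger_gap: 0.0329
finger_force: 40.0
time_s: 7.8
tool_pos: [0.5259, -0.054, 0.0445]
tcp_rot: [2.432, 1.988, -0.0]
force: [0.0, -2.2, -2.2]
finger_gap: 0.0332
finger_force: 40.3
t 7.8 tcp [ 0.5259 -0.054   0.0445] ydeg -11.47 tilt [-0.0001 -0.0002] F [ 0.  -2.2 -2.2] gap 0.0332 ff 40.3 q7 0.41
 shift [-0.03 -0.02  0.26] before any turn
 turn [-0.    0.    0.05]  shift after turn [-0.03 -0.02  0.26]
```

```bash
python3 -m jog '[0.6,-0.02,-0.01,0.04,0,0,0,0.6,0,0,0.04,0,0,0,0.6,0,0,0.04,0,0,0,0.6,0,0,0.04,0,0,0,0.6,0,0,0.03,0,0,0,0.6,0,0,0.02,0,0,0,0.6,0,0,0,0,0,0,0.6,0,0,0,0,0,0,0.6,0,0,0,0,0,0,0.6,0,0,0,0,0,0]'; python3 -c "
from h import *
go([.5249,-.0549,.034],np.radians(-11.7))"
```

```text
time_s: 8.63
tool_pos: [0.5254, -0.0546, 0.0362]
tcp_rot: [2.432, 1.988, 0.0]
force: [0.9, -0.2, -0.9]
finger_gap: 0.033
finger_force: 40.3
t 8.63 tcp [ 0.5254 -0.0546  0.0362] ydeg -11.47 tilt [0.0001 0.    ] F [ 0.9 -0.2 -0.9] gap 0.033 ff 40.3 q7 0.42
 shift [-0.01 -0.01  0.05] before any turn
 turn [ 0.   -0.    0.05]  shift after turn [-0.01 -0.01  0.05]
```

```bash
python3 -m jog '[0.6,0,0,0.03,0,0,0,0.6,0,0,0,0,0,0,-0.3,0,0,0,0,0,0,-0.3,0,0,0,0,0,0,-0.3,0,0,0,0,0,0,-0.3,0,0,-0.1,0,0,0,-0.3,0,0,-0.5,0,0,0,-0.3,0,0,-0.8,0,0,0,-0.3,0,0,-0.9,0,0,0,-0.3,0,0,-0.9,0,0,0]'; python3 -c "
from h import *
go([.4705,-.2417,.16],np.radians(34))"
```

```text
time_s: 9.47
tool_pos: [0.5247, -0.0549, 0.1642]
tcp_rot: [-2.433, -1.987, 0.002]
force: [1.6, 0.8, -0.6]
finger_gap: 0.0557
finger_force: 0.0
t 9.47 tcp [ 0.5247 -0.0549  0.1642] ydeg -11.51 tilt [-0.0014 -0.0005] F [ 1.6  0.8 -0.6] gap 0.0557 ff 0.0 q7 0.25
 shift [-4.85 -0.4   0.11] before any turn
 turn [-0.02  0.   -9.1 ]  shift after turn [-3.11 -3.73  0.11]
```

```bash
python3 -m jog '[-0.3,-0.97,-0.08,0,0,0,0,-0.3,-0.97,-0.08,0,0,0,0,-0.3,-0.97,-0.08,0,0,0,0,-0.3,-0.97,-0.08,0,0,0,0,-0.3,-0.97,-0.08,0,0,0,0,-0.3,0,0,0,0,0,-1,-0.3,0,0,0,0,0,-1,-0.3,0,0,0,0,0,-1,-0.3,0,0,0,0,0,-1,-0.3,0,0,0,0,0,-1]'; python3 -c "
from h import *
go([.4705,-.2417,.16],np.radians(34))
t=cv2.imread('pics/top_raw0.png')[214:238,338:362]
a=cv2.resize(t,None,fx=20,fy=20,interpolation=cv2.INTER_CUBIC)
s=cv2.imread('pics/side_raw0.png')[242:282,276:306]
b=cv2.resize(s,None,fx=10,fy=10,interpolation=cv2.INTER_CUBIC)
c=cv2.imwrite('pics/m2.png',np.hstack([a,cv2.resize(b,(300,480)) if 0 else np.vstack([b,np.zeros((80,300,3),'u1')])]))"
```

```text
time_s: 10.3
tool_pos: [0.4709, -0.2418, 0.1632]
tcp_rot: [1.94, 2.471, 0.0]
force: [-0.2, 1.0, -0.3]
finger_gap: 0.0556
finger_force: 0.0
t 10.3 tcp [ 0.4709 -0.2418  0.1632] ydeg 13.75 tilt [0.0001 0.    ] F [-0.2  1.  -0.3] gap 0.0556 ff 0.0 q7 0.98
 shift [ 0.   -0.01  0.08] before any turn
 turn [ 0.    0.   -4.05]  shift after turn [ 0.01 -0.01  0.08]
```

View pics/m2.png

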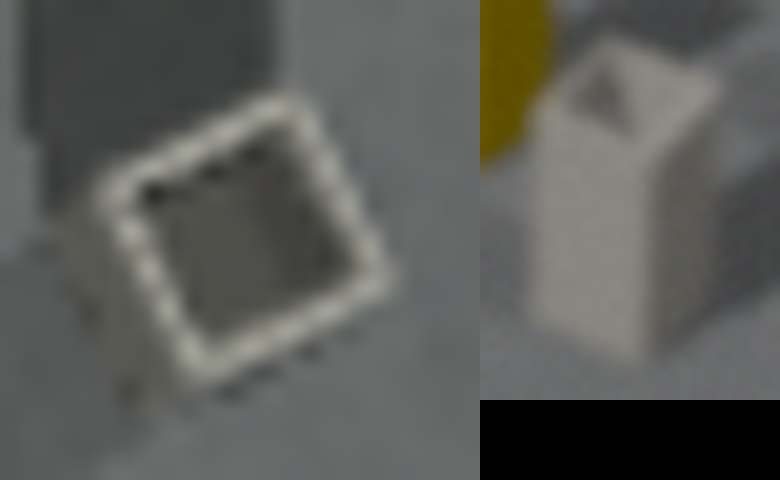

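The enlarged crop confirms the white jar: its top corners are at (287,98), (390,282), (203,377) and (103,190) in the crop.

```bash
python3 -c "
from h import *
C=un('top',(np.array([(287,98),(390,282),(203,377),(103,190)])+.5)/20-.5+[338,214],.06)
print(C.mean(0),[(np.degrees(np.arctan2(*(C[i]-C[(i+1)%4])[1::-1])).round(1),np.linalg.norm(C[i]-C[(i+1)%4]).round(4)) for i in range(4)])
C=un('side',(np.array([(612-480,40),(720-480,92),(645-480,145),(540-480,100)])+.5)/10-.5+[276,242],.06);print(C.mean(0),[(np.degrees(np.arctan2(*(C[i]-C[(i+1)%4])[1::-1])).round(1),np.linalg.norm(C[i]-C[(i+1)%4]).round(4)) for i in range(4)])
go(np.r_[.4705,-.2417,.06],np.radians(26))"
```

```text
[ 0.47048629 -0.24242304  0.06      ] [(np.float64(29.0), np.float64(0.0276)), (np.float64(-62.8), np.float64(0.0277)), (np.float64(-152.0), np.float64(0.0277)), (np.float64(117.0), np.float64(0.0272))]
[ 0.47027284 -0.24367588  0.06      ] [(np.float64(111.2), np.float64(0.029)), (np.float64(16.0), np.float64(0.0247)), (np.float64(-64.8), np.float64(0.0267)), (np.float64(-158.6), np.float64(0.0265))]
t 10.3 tcp [ 0.4709 -0.2418  0.1632] ydeg 13.75 tilt [0.0001 0.    ] F [-0.2  1.  -0.3] gap 0.0556 ff 0.0 q7 0.98
 shift [ 0.   -0.01  2.58] before any turn
 turn [ 0.    0.   -2.45]  shift after turn [ 0.01 -0.01  2.58]
```

```bash
python3 -m jog '[-0.3,0,0,0.3,0,0,-1,-0.3,0,0,0.3,0,0,-1,-0.3,-0.02,-0.01,0.3,0,0,-0.8,-0.3,0,0,0.4,0,0,0,-0.3,0,0,0.4,0,0,0,-0.3,0,0,0.4,0,0,0,-0.3,0,0,0.4,0,0,0,-0.3,0,0,0.4,0,0,0,-0.3,0,0,0.4,0,0,0,-0.3,0,0,0.23,0,0,0]' 40; python3 -m jog '[-0.3,0,0,0,0,0,0,0.6,0,0,0,0,0,0,0.6,0,0,0,0,0,0,0.6,0,0,0,0,0,0,0.6,0,0,0,0,0,0,0.6,0,0,0,0,0,0,0.6,0,0,-0.2,0,0,0,0.6,0,0,-0.8,0,0,0,0.6,0,0,-1,0,0,0,0.6,0,0,-1,0,0,0]'; python3 -c "
from h import *
go([.5435,.0352,.14],np.radians(-11.7))"
```

```text
time_s: 11.13
tool_pos: [0.4705, -0.2422, 0.0205]
tcp_rot: [-1.628, -2.685, 0.001]
force: [0.2, -0.2, 1.4]
finger_gap: 0.0558
finger_force: 0.0
time_s: 11.97
tool_pos: [0.4699, -0.2422, 0.1429]
tcp_rot: [-1.628, -2.684, 0.002]
force: [1.2, 0.4, -0.9]
finger_gap: 0.029
finger_force: 39.4
t 11.97 tcp [ 0.4699 -0.2422  0.1429] ydeg 27.51 tilt [-0.0027  0.0004] F [ 1.2  0.4 -0.9] gap 0.029 ff 39.4 q7 1.21
 shift [5.3  4.83 0.07] before any turn
 turn [-0.03 -0.01  7.84]  shift after turn [7.16 0.4  0.07]
```

```bash
python3 -m jog '[0.6,0,0,0,0,0,0.98,0.6,0,0,0,0,0,0.98,0.6,0,0,0,0,0,0.98,0.6,0,0,0,0,0,0.98,0.6,0,0,0,0,0,0.98,0.6,0,0,0,0,0,0.98,0.6,0,0,0,0,0,0.98,0.6,0,0,0,0,0,0.98,0.6,0.9,0.05,0,0,0,0,0.6,0.9,0.05,0,0,0,0]'; python3 -m jog '[0.6,0.9,0.05,0,0,0,0,0.6,0.9,0.05,0,0,0,0,0.6,0.9,0.05,0,0,0,0,0.6,0.9,0.05,0,0,0,0,0.6,0.9,0.05,0,0,0,0,0.6,0.86,0.05,0,0,0,0,0.6,0,0,0,0,0,0,0.6,0,0,0,0,0,0,0.6,0,0,0,0,0,0,0.6,0,0,0,0,0,0]'; python3 -c "
from h import *
go([.5435,.0352,.05],np.radians(-11.7))
cv2.imwrite('pics/t3.png',ctrl.capture('top')[:,:,::-1])
cv2.imwrite('pics/s3.png',ctrl.capture('side')[:,:,::-1])
a=cv2.imread('pics/t3.png')[155:265,205:315];b=cv2.imread('pics/s3.png')[130:240,220:330]
cv2.imwrite('pics/m3.png',cv2.convertScaleAbs(cv2.resize(np.hstack([a,b]),None,fx=3.6,fy=3.6,interpolation=cv2.INTER_CUBIC),alpha=1.3))"
```

```text
time_s: 12.8
tool_pos: [0.4889, -0.1739, 0.1424]
tcp_rot: [2.441, 1.976, -0.0]
force: [0.2, -0.8, -1.3]
finger_gap: 0.0285
finger_force: 39.3
time_s: 13.63
tool_pos: [0.5442, 0.0334, 0.142]
tcp_rot: [2.438, 1.982, -0.0]
force: [-0.1, -0.8, -0.9]
finger_gap: 0.0285
finger_force: 39.3
t 13.63 tcp [0.5442 0.0334 0.142 ] ydeg -11.79 tilt [-0.0002 -0.0002] F [-0.1 -0.8 -0.9] gap 0.0285 ff 39.3 q7 0.14
 shift [ 0.04 -0.03  2.3 ] before any turn
 turn [-0.    0.   -0.02]  shift after turn [ 0.04 -0.03  2.3 ]
```

View pics/m3.png

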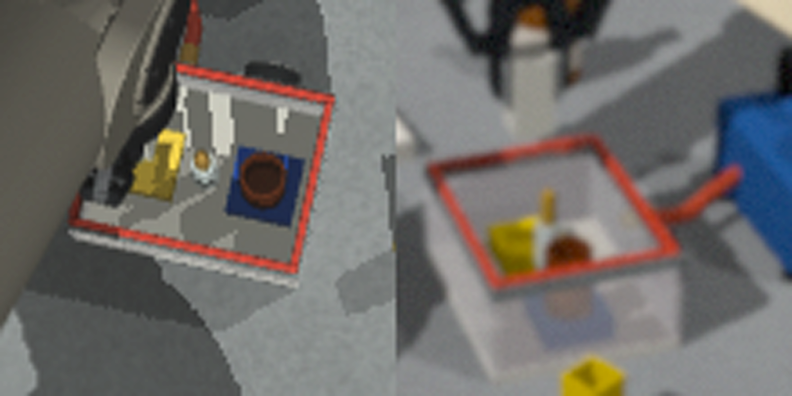

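The vial stands upright in the blue holder, with its rim at about (264,177), and the white jar is in hand above the yellow holder. I'm lowering the jar.

```bash
python3 -m jog '[0.6,0.04,-0.03,0.3,0,0,0,0.6,0,0,0.4,0,0,0,0.6,0,0,0.4,0,0,0,0.6,0,0,0.4,0,0,0,0.6,0,0,0.4,0,0,0,0.6,0,0,0.3,0,0,0,0.6,0,0,0.15,0,0,0,0.6,0,0,0,0,0,0,0.6,0,0,0,0,0,0,0.6,0,0,0,0,0,0]'; python3 -c "
from h import *
go([.5435,.0352,.0325],np.radians(-11.7))"; python3 -m jog '[0.6,0,0,0.03,0,0,0,0.6,0,0,0.03,0,0,0,0.6,0,0,0.03,0,0,0,0.6,0,0,0.03,0,0,0,0.6,0,0,0.03,0,0,0,0.6,0,0,0.03,0,0,0,0.6,0,0,0,0,0,0,0.6,0,0,0,0,0,0,0.6,0,0,0,0,0,0,0.6,0,0,0,0,0,0]'; python3 -c "
from h import *
go([.5435,.0352,.0325],np.radians(-11.7))"
```

```text
time_s: 14.57
tool_pos: [0.5443, 0.0365, 0.0483]
tcp_rot: [2.436, 1.983, 0.001]
force: [-0.2, 0.3, -1.1]
finger_gap: 0.0285
finger_force: 39.4
t 14.57 tcp [0.5443 0.0365 0.0483] ydeg -11.68 tilt [0.001  0.0002] F [-0.2  0.3 -1.1] gap 0.0285 ff 39.4 q7 0.25
 shift [-0.04 -0.01  0.39] before any turn
 turn [ 0.01 -0.    0.  ]  shift after turn [-0.03 -0.01  0.4 ]
time_s: 15.4
tool_pos: [0.5439, 0.0366, 0.0405]
tcp_rot: [2.436, 1.984, 0.0]
force: [0.5, -0.6, -0.6]
finger_gap: 0.0287
finger_force: 39.4
t 15.4 tcp [0.5439 0.0366 0.0405] ydeg -11.67 tilt [0.0001 0.    ] F [ 0.5 -0.6 -0.6] gap 0.0287 ff 39.4 q7 0.26
 shift [-0.04 -0.    0.2 ] before any turn
 turn [ 0.   -0.    0.01]  shift after turn [-0.04 -0.    0.2 ]
```

```bash
python3 -m jog '[0.6,-0.02,0,0.03,0,0,0,0.6,0,0,0.04,0,0,0,0.6,0,0,0.04,0,0,0,0.6,0,0,0.04,0,0,0,0.6,0,0,0.02,0,0,0,0.6,0,0,0,0,0,0,0.6,0,0,0,0,0,0,0.6,0,0,0,0,0,0,0.6,0,0,0,0,0,0,0.6,0,0,0,0,0,0]'; python3 -c "
from h import *
go([.5435,.0352,.0325],np.radians(-11.7))"
```

```text
time_s: 16.23
tool_pos: [0.5437, 0.0358, 0.0346]
tcp_rot: [-2.435, -1.983, -0.001]
force: [-4.6, 1.6, 14.1]
finger_gap: 0.0284
finger_force: 41.1
t 16.23 tcp [0.5437 0.0358 0.0346] ydeg -11.69 tilt [-0.0001  0.0013] F [-4.6  1.6 14.1] gap 0.0284 ff 41.1 q7 0.27
 shift [-0.02 -0.    0.05] before any turn
 turn [-0.   -0.01  0.  ]  shift after turn [-0.02 -0.    0.05]
```

```bash
python3 -m jog '[0.6,0,0,-0.03,0,0,0,0.6,0,0,0,0,0,0,-0.3,0,0,0,0,0,0,-0.3,0,0,0,0,0,0,-0.3,0,0,0,0,0,0,-0.3,0,0,-0.1,0,0,0,-0.3,0,0,-0.5,0,0,0,-0.3,0,0,-0.8,0,0,0,-0.3,0,0,-0.9,0,0,0,-0.3,0,0,-0.9,0,0,0]'; python3 -c "
from h import *
go([.472,.3135,.16],np.radians(-3.5))"
```

```text
time_s: 17.07
tool_pos: [0.543, 0.0354, 0.1641]
tcp_rot: [-2.436, -1.983, 0.003]
force: [0.4, 0.4, -0.1]
finger_gap: 0.0555
finger_force: 0.0
t 17.07 tcp [0.543  0.0354 0.1641] ydeg -11.71 tilt [-0.0014 -0.0008] F [ 0.4  0.4 -0.1] gap 0.0555 ff 0.0 q7 0.11
 shift [ 6.45 -3.15  0.1 ] before any turn
 turn [-0.02  0.01 -1.64]  shift after turn [ 6.83 -2.2   0.1 ]
```

```bash
python3 -m jog '[-0.3,0.81,-0.39,0,0,0,0,-0.3,0.81,-0.39,0,0,0,0,-0.3,0.81,-0.39,0,0,0,0,-0.3,0.81,-0.39,0,0,0,0,-0.3,0.81,-0.39,0,0,0,0,-0.3,0.81,-0.39,0,0,0,0,-0.3,0.81,-0.39,0,0,0,0,-0.3,0.81,-0.39,0,0,0,0,-0.3,0,0,0,0,0,-0.82,-0.3,0,0,0,0,0,-0.82]'; python3 -c "
from h import *
go([.472,.3135,.024],np.radians(-3.5))
cv2.imwrite('pics/t4.png',ctrl.capture('top')[:,:,::-1])
cv2.imwrite('pics/s4.png',ctrl.capture('side')[:,:,::-1])
a=cv2.imread('pics/t4.png')[155:265,205:315];b=cv2.imread('pics/s4.png')[110:220,150:260]
cv2.imwrite('pics/m4.png',cv2.convertScaleAbs(cv2.resize(np.hstack([a,b]),None,fx=3.6,fy=3.6,interpolation=cv2.INTER_CUBIC),alpha=1.3))"
```

```text
time_s: 17.9
tool_pos: [0.4726, 0.3181, 0.1626]
tcp_rot: [2.278, 2.163, -0.001]
force: [-0.0, -0.5, 0.4]
finger_gap: 0.0555
finger_force: 0.0
t 17.9 tcp [0.4726 0.3181 0.1626] ydeg -2.95 tilt [-0.0002 -0.0005] F [-0.  -0.5  0.4] gap 0.0555 ff 0.0 q7 -0.26
 shift [-0.11 -0.01  3.46] before any turn
 turn [-0.    0.01  0.11]  shift after turn [-0.12 -0.01  3.46]
```

View pics/m4.png

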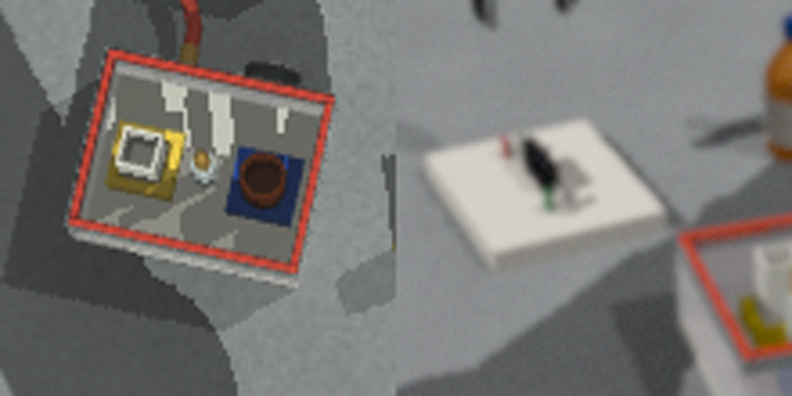

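Both containers stand in their holders: the jar in the yellow one with its top at (142,153), the vial in the blue one at (264,177). Next is the handle grasp.

```bash
python3 -c "
from h import *
f=lambda u,v:(np.array([[u,v]])+.5)/3.6-.5+[205,155]
print('jar',un('top',f(142,153),.072),'vial',un('top',f(264,177),.072),'pin',un('top',f(203,158),.091))"
python3 -m jog '[-0.3,-0.12,-0.01,0.4,0,0,0.1,-0.3,0,0,0.5,0,0,0,-0.3,0,0,0.5,0,0,0,-0.3,0,0,0.5,0,0,0,-0.3,0,0,0.5,0,0,0,-0.3,0,0,0.5,0,0,0,-0.3,0,0,0.36,0,0,0,-0.3,0,0,0.15,0,0,0,-0.3,0,0,0,0,0,0,-0.3,0,0,0,0,0,0]' 110; python3 -c "
from h import *
go([.472,.3135,.024],np.radians(-3.5))"
```

```text
jar [[0.54028968 0.03425606 0.072     ]] vial [[ 0.52359495 -0.05423256  0.072     ]] pin [[ 0.53384052 -0.01087133  0.091     ]]
time_s: 18.83
tool_pos: [0.4737, 0.3099, 0.027]
tcp_rot: [2.298, 2.142, 0.001]
force: [-1.1, 0.9, 0.2]
finger_gap: 0.0556
finger_force: 0.0
t 18.83 tcp [0.4737 0.3099 0.027 ] ydeg -4.03 tilt [0.0005 0.    ] F [-1.1  0.9  0.2] gap 0.0556 ff 0.0 q7 -0.12
 shift [ 0.09 -0.05  0.07] before any turn
 turn [ 0.01 -0.   -0.11]  shift after turn [ 0.09 -0.05  0.07]
```

```bash
python3 -m jog '[-0.3,0.09,-0.04,0.04,0,0,-0.1,-0.3,0,0,0,0,0,0,-0.3,0,0,0,0,0,0,-0.3,0,0,0,0,0,0,1,0,0,0,0,0,0,1,0,0,0,0,0,0,1,0,0,0,0,0,0,1,0,0,0,0,0,0,1,0,0,0,0,0,0,1,0,0,0,0,0,0]' 110; python3 -m jog '[1,0,0,0,0,0,0,1,0,0,0,0,0,0,1,0,0,0,0,0,0,1,0,0,0,0,0,0,1,0,0,0,0,0,0,1,0,0,-0.1,0,0,0,1,0,0,-0.2,0,0,0,1,0,0,-0.2,0,0,0,1,0,0,0,0,0,0,1,0,0,0,0,0,0]';python3 -c "
from h import *
go([.5342,-.0098,.14],np.radians(-11.7))"
```

```text
time_s: 19.67
tool_pos: [0.4722, 0.3139, 0.0254]
tcp_rot: [-2.288, -2.153, -0.001]
force: [-0.4, 0.3, 5.3]
finger_gap: 0.0119
finger_force: 107.9
time_s: 20.5
tool_pos: [0.472, 0.3142, 0.0454]
tcp_rot: [-2.287, -2.153, -0.002]
force: [-0.1, 0.5, -5.9]
finger_gap: 0.0116
finger_force: 107.6
t 20.5 tcp [0.472  0.3142 0.0454] ydeg -3.45 tilt [0.0007 0.0007] F [-0.1  0.5 -5.9] gap 0.0116 ff 107.6 q7 -0.14
 shift [-7.99  2.04 -2.37] before any turn
 turn [ 0.01 -0.01  1.65]  shift after turn [-7.62  3.17 -2.36]
```

```bash
python3 -m jog '[1,0,0,-0.5,0,0,0,1,0,0,-0.7,0,0,0,1,0,0,-0.7,0,0,0,1,0,0,-0.6,0,0,0,1,0,0,-0.1,0,0,0.55,1,0,0,0,0,0,0.55,1,0,0,0,0,0,0.55,1,-0.3,0.12,0,0,0,0,1,-0.5,0.2,0,0,0,0,1,-0.7,0.3,0,0,0,0]';python3 -m jog '[1,-0.8,0.34,0,0,0,0,1,-0.8,0.34,0,0,0,0,1,-0.8,0.34,0,0,0,0,1,-0.8,0.34,0,0,0,0,1,-0.8,0.34,0,0,0,0,1,-0.7,0.3,0,0,0,0,1,-0.5,0.2,0,0,0,0,1,-0.3,0.1,0,0,0,0,1,0,0,0,0,0,0,1,0,0,0,0,0,0]';python3 -c "
from h import *
go([.5342,-.0098,.14],np.radians(-11.7))"
```

```text
time_s: 21.33
tool_pos: [0.4831, 0.2511, 0.1483]
tcp_rot: [-2.43, -1.99, 0.001]
force: [-0.3, 0.2, -5.2]
finger_gap: 0.0119
finger_force: 108.4
time_s: 22.17
tool_pos: [0.5286, 0.0144, 0.1487]
tcp_rot: [-2.438, -1.98, 0.001]
force: [0.8, 0.8, -5.3]
finger_gap: 0.012
finger_force: 108.4
t 22.17 tcp [0.5286 0.0144 0.1487] ydeg -11.84 tilt [-0.0007  0.    ] F [ 0.8  0.8 -5.3] gap 0.012 ff 108.4 q7 0.16
 shift [-0.56  0.26  0.22] before any turn
 turn [-0.01  0.   -0.03]  shift after turn [-0.57  0.26  0.22]
```

```bash
python3 -m jog '[1,-0.3,0.13,0,0,0,0,1,-0.27,0.13,0,0,0,0,1,0,0,0.1,0,0,0,1,0,0,0.1,0,0,0,1,0,0,0,0,0,0,1,0,0,0,0,0,0,1,0,0,0,0,0,0,1,0,0,0,0,0,0,1,0,0,0,0,0,0,1,0,0,0,0,0,0]';python3 -c "
from h import *
go([.5342,-.0098,.14],np.radians(-11.7))
cv2.imwrite('pics/t5.png',ctrl.capture('top')[:,:,::-1])
cv2.imwrite('pics/s5.png',ctrl.capture('side')[:,:,::-1])
a=cv2.imread('pics/t5.png')[150:260,205:315];b=cv2.imread('pics/s5.png')[130:240,215:325]
cv2.imwrite('pics/m5.png',cv2.convertScaleAbs(cv2.resize(np.hstack([a,b]),None,fx=3.6,fy=3.6,interpolation=cv2.INTER_CUBIC),alpha=1.3))"
```

```text
time_s: 23.0
tool_pos: [0.5349, -0.0082, 0.141]
tcp_rot: [2.436, 1.984, 0.0]
force: [-0.4, 1.0, -4.3]
finger_gap: 0.0121
finger_force: 108.5
t 23.0 tcp [ 0.5349 -0.0082  0.141 ] ydeg -11.69 tilt [0.0002 0.0001] F [-0.4  1.  -4.3] gap 0.0121 ff 108.5 q7 0.21
 shift [-0.04 -0.01  0.02] before any turn
 turn [ 0. -0.  0.]  shift after turn [-0.04 -0.01  0.02]
```

View pics/m5.png

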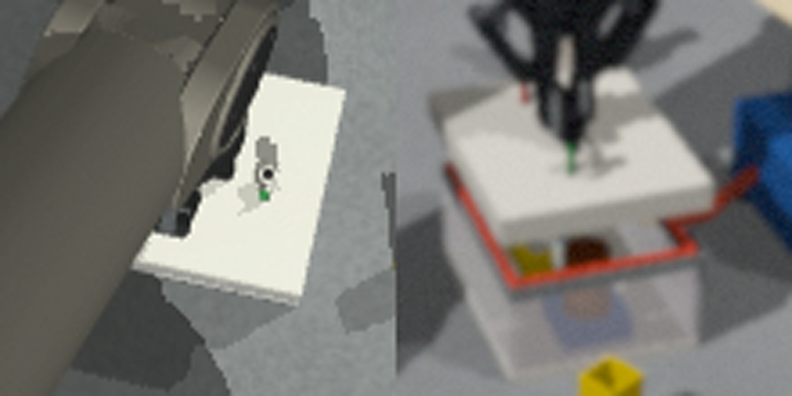

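The cover hangs level over the chamber; its right edge has corners at (345,91) and (300,296) in the left half. I'll use that to estimate the socket offset.

```bash
python3 -c "
from h import *
C=un('top',(np.array([(345,91),(300,296)])+.5)/3.6-.5+[205,150],.1356)
d=C[0]-C[1]; print(np.linalg.norm(d),np.degrees(np.arctan2(d[1],d[0])))
a=np.radians(78.3); c=C.mean(0)[:2]+.091*np.array([np.cos(a),np.sin(a)]);print('cover',c)
e=np.array([.5342,-.0103])-c; print('shift tool x,y',np.dot(e,[np.cos(a),np.sin(a)])/.04,np.dot(e,[np.cos(a-np.pi/2),np.sin(a-np.pi/2)])/.04)"
```

```text
0.1457801751964912 -11.824478740234285
cover [ 0.53405501 -0.00611977]
shift tool x,y -0.10159945058907777 0.024741932069198752
```

```bash
python3 -m jog '[1,-0.08,0.01,0,0,0,0,1,0,0,0.15,0,0,0,1,0,0,0.15,0,0,0,1,0,0,0.15,0,0,0,1,0,0,0.05,0,0,0,1,0,0,0,0,0,0,1,0,0,0,0,0,0,1,0,0,0.03,0,0,0,1,0,0,0.03,0,0,0,1,0,0,0,0,0,0]';python3 -m jog '[1,0,0,0.03,0,0,0,1,0,0,0.03,0,0,0,1,0,0,0,0,0,0,1,0,0,0,0,0,0,1,0,0,0,0,0,0,1,0,0,0,0,0,0,1,0,0,0,0,0,0,1,0,0,0,0,0,0,1,0,0,0,0,0,0,1,0,0,0,0,0,0]';python3 -c "
from h import *
go([.5342,-.0098,.1034],np.radians(-11.7))"
```

```text
time_s: 23.93
tool_pos: [0.5346, -0.0116, 0.1184]
tcp_rot: [-2.436, -1.983, -0.0]
force: [-0.9, -0.2, -5.0]
finger_gap: 0.0118
finger_force: 108.5
time_s: 24.77
tool_pos: [0.5346, -0.0117, 0.1161]
tcp_rot: [-2.437, -1.983, 0.0]
force: [0.1, -0.6, -4.3]
finger_gap: 0.0117
finger_force: 108.5
t 24.77 tcp [ 0.5346 -0.0117  0.1161] ydeg -11.71 tilt [-0.  0.] F [ 0.1 -0.6 -4.3] gap 0.0117 ff 108.5 q7 0.25
 shift [ 0.04 -0.02  0.32] before any turn
 turn [-0. -0. -0.]  shift after turn [ 0.04 -0.02  0.32]
```

```bash
python3 -m jog '[1,0,0,0.03,0,0,0,1,0,0,0.02,0,0,0,1,0,0,0.02,0,0,0,1,0,0,0,0,0,0,1,0,0,0,0,0,0,1,0,0,0,0,0,0,1,0,0,0,0,0,0,1,0,0,0,0,0,0,1,0,0,0,0,0,0,1,0,0,0,0,0,0]';python3 -c "
from h import *
go([.5342,-.0098,.1034],np.radians(-11.7));print(ctrl.state()['torque'])"
```

```text
time_s: 25.6
tool_pos: [0.5347, -0.0117, 0.1133]
tcp_rot: [2.437, 1.983, 0.0]
force: [0.6, 0.5, -5.4]
finger_gap: 0.012
finger_force: 108.5
t 25.6 tcp [ 0.5347 -0.0117  0.1133] ydeg -11.72 tilt [0.0001 0.0001] F [ 0.6  0.5 -5.4] gap 0.012 ff 108.5 q7 0.25
 shift [ 0.04 -0.02  0.25] before any turn
 turn [ 0. -0. -0.]  shift after turn [ 0.04 -0.02  0.25]
[-0.00609451 -0.01297152 -0.02112366]
```

```bash
python3 -m jog '[1,0,0,0.03,0,0,0,1,0,0,0.03,0,0,0,1,0,0,0.02,0,0,0,1,0,0,0,0,0,0,1,0,0,0,0,0,0,1,0,0,0,0,0,0,1,0,0,0,0,0,0,1,0,0,0,0,0,0,1,0,0,0,0,0,0,1,0,0,0,0,0,0]';python3 -c "
from h import *
go([.5342,-.0098,.1034],np.radians(-11.7));print(ctrl.state()['torque'])"
```

```text
time_s: 26.43
tool_pos: [0.5346, -0.0117, 0.1101]
tcp_rot: [2.436, 1.983, 0.0]
force: [-0.3, 0.5, -4.8]
finger_gap: 0.0121
finger_force: 108.5
t 26.43 tcp [ 0.5346 -0.0117  0.1101] ydeg -11.71 tilt [0. 0.] F [-0.3  0.5 -4.8] gap 0.0121 ff 108.5 q7 0.26
 shift [ 0.04 -0.02  0.17] before any turn
 turn [ 0. -0. -0.]  shift after turn [ 0.04 -0.02  0.17]
[-0.03564237  0.07488173 -0.02987465]
```

```bash
python3 -m jog '[1,0,0,0.03,0,0,0,1,0,0,0.03,0,0,0,1,0,0,0.03,0,0,0,1,0,0,0.02,0,0,0,1,0,0,0,0,0,0,1,0,0,0,0,0,0,1,0,0,0,0,0,0,1,0,0,0,0,0,0,1,0,0,0,0,0,0,1,0,0,0,0,0,0]';python3 -c "
from h import *
go([.5342,-.0098,.1034],np.radians(-11.7));print(ctrl.state()['torque'])"
```

```text
time_s: 27.27
tool_pos: [0.5347, -0.0116, 0.1058]
tcp_rot: [-2.437, -1.983, -0.0]
force: [-1.5, 0.5, 1.3]
finger_gap: 0.0118
finger_force: 109.2
t 27.27 tcp [ 0.5347 -0.0116  0.1058] ydeg -11.72 tilt [0.0001 0.0002] F [-1.5  0.5  1.3] gap 0.0118 ff 109.2 q7 0.26
 shift [ 0.04 -0.02  0.06] before any turn
 turn [ 0. -0. -0.]  shift after turn [ 0.04 -0.02  0.06]
[ 0.12835645  0.27960645 -0.01040779]
```

```bash
python3 -m jog '[1,0,0,0.02,0,0,0,1,0,0,0.02,0,0,0,1,0,0,0.02,0,0,0,1,0,0,0,0,0,0,1,0,0,0,0,0,0,1,0,0,0,0,0,0,1,0,0,0,0,0,0,1,0,0,0,0,0,0,1,0,0,0,0,0,0,1,0,0,0,0,0,0]';python3 -c "
from h import *
go([.5342,-.0098,.1034],np.radians(-11.7));print(ctrl.state()['torque'])"
```

```text
time_s: 28.1
tool_pos: [0.5347, -0.0116, 0.1037]
tcp_rot: [-2.436, -1.983, -0.001]
force: [-4.8, 1.8, 8.6]
finger_gap: 0.0119
finger_force: 110.1
t 28.1 tcp [ 0.5347 -0.0116  0.1037] ydeg -11.72 tilt [0.     0.0006] F [-4.8  1.8  8.6] gap 0.0119 ff 110.1 q7 0.27
 shift [ 0.04 -0.02  0.01] before any turn
 turn [-0.   -0.01 -0.  ]  shift after turn [ 0.04 -0.02  0.01]
[ 0.22682626  0.81491614 -0.01782465]
```

```bash
python3 -m jog '[1,0,0,0.02,0,0,0,1,0,0,0.01,0,0,0,1,0,0,0,0,0,0,1,0,0,0,0,0,0,1,0,0,0,0,0,0,1,0,0,0,0,0,0,1,0,0,0,0,0,0,1,0,0,0,0,0,0,1,0,0,0,0,0,0,1,0,0,0,0,0,0]';python3 -c "
from h import *
go([.5342,-.0098,.1034],np.radians(-11.7));print(ctrl.state()['torque'])"
```

```text
time_s: 28.93
tool_pos: [0.5347, -0.0116, 0.1034]
tcp_rot: [-2.436, -1.982, -0.002]
force: [-8.5, 2.2, 18.9]
finger_gap: 0.0119
finger_force: 112.0
t 28.93 tcp [ 0.5347 -0.0116  0.1034] ydeg -11.73 tilt [-0.0001  0.0018] F [-8.5  2.2 18.9] gap 0.0119 ff 112.0 q7 0.27
 shift [ 0.04 -0.02 -0.  ] before any turn
 turn [-0.   -0.02 -0.01]  shift after turn [ 0.04 -0.02 -0.  ]
[ 0.42217934  1.69660311 -0.04113023]
```

```bash
python3 -m jog '[1,0,-0.01,0.01,0,0,0,1,0,0,0,0,0,0,1,0,0,0,0,0,0,1,0,0,0,0,0,0,1,0,0,0,0,0,0,1,0,0,0,0,0,0,1,0,0,0,0,0,0,1,0,0,0,0,0,0,1,0,0,0,0,0,0,1,0,0,0,0,0,0]';python3 -c "
from h import *
go([.5342,-.0098,.1034],np.radians(-11.7));print(ctrl.state()['torque'])
cv2.imwrite('pics/s6.png',ctrl.capture('side')[:,:,::-1])
b=cv2.imread('pics/s6.png')[140:230,215:335]
cv2.imwrite('pics/m6.png',cv2.convertScaleAbs(cv2.resize(b,None,fx=6.6,fy=6.6,interpolation=cv2.INTER_CUBIC),alpha=1.3))"
```

```text
time_s: 29.77
tool_pos: [0.5347, -0.0116, 0.1034]
tcp_rot: [-2.436, -1.982, -0.003]
force: [-8.8, 3.0, 22.0]
finger_gap: 0.012
finger_force: 112.5
t 29.77 tcp [ 0.5347 -0.0116  0.1034] ydeg -11.73 tilt [0.0008 0.0019] F [-8.8  3.  22. ] gap 0.012 ff 112.5 q7 0.27
 shift [ 0.04 -0.02 -0.  ] before any turn
 turn [ 0.   -0.02 -0.01]  shift after turn [ 0.04 -0.02 -0.  ]
[0.39569963 1.7888596  0.04456008]
```

View pics/m6.png

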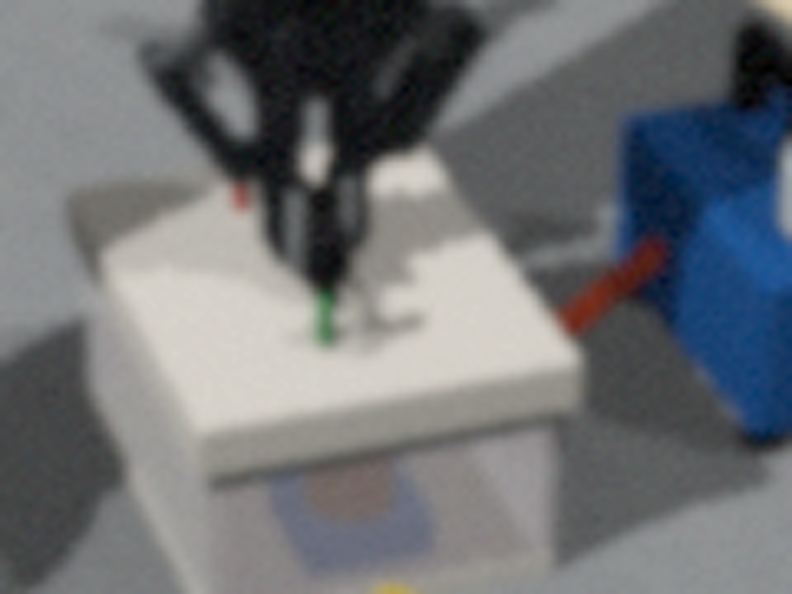

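The cover sits square on the rim, with no red seal visible along the front edge from (210,480) to (580,410). The height hasn't changed under more force (0.1034 m at 22 N), so it is bottomed out and still held. I'm handing in.

```bash
python3 -c "
from station import ctrl
print(ctrl.job_done())"
```

```text
the job is handed in; nothing more can be done
None
```

I handed the job in at about 30 s of the 69 s allowed: the vial and jar stand in their own holders and are released, and the cover is on the pin, still gripped and pressed onto the rim with about 22 N. The arm never went near the tube rack, bottle or petri dish.

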